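Shut the ramp's start gate and pin it

ROBOT

A 7-joint arm with a two-finger parallel gripper is mounted at the origin on the work surface. World frame = base frame: x ahead of the robot, y to its left, z up, the work surface at z = 0. Lengths are in m, angles in rad, forces in N, time in s.
With the tool pointing down it reaches from about 0.4 to 0.85 m from the base axis. Payload 10.4 kg.
Tool frame: the origin (TCP) lies midway between the tips of the shut fingers; the grasp point (between the pads) lies 19 mm behind it; z points along the fingers, x is the direction in which the jaws open and shut, and the axes are right-handed (so a half turn about z gives the same grasp; the last joint's range is limited). The gripper opens to 85 mm and grips with 20 to 120 N. Pads are 22 mm wide; open, the fingers measure 114 mm over their backs; the gripper's body (76 mm by 85 mm) begins 54 mm behind the grasp point. The pads swing forward as they close: fully open they stand 13 mm farther back than shut.
Start: joints at [-1.223, 0.332, -0.065, 1.46, 0.022, 1.35, -0.088], TCP at [0.226, 0.583, 0.206] pointing down, gripper open.
Joint ranges: [-2.6, 2.6], [-0.5, 2.12], [-1.47, 1.34], [0.16, 2.42], [-1.27, 4.41], [0.06, 2.06], [-2.6, 2.6]. Speed limits (rad/s): [2.22, 2.22, 2.79, 2.79, 3.14, 3.14, 3.14].

INTERFACE

Orientations are given as a unit quaternion [x, y, z, w].
In Python, from workcell import monitor, eyes, ticket, models gives the robot as it stands.
- The arm moves only by the tool servo_tool, never from a script. Its argument "motion" is a list of rows, each a list of 7 numbers: the opening, from 0 (shut) to 1 (fully open), then the shift along the tool's x, y, z in m, then the turn, a rotation vector about the tool's x, y, z in degrees. In form: [[fingers, tx, ty, tz, rx, ry, rz], ...]. A call has 1 to 20 rows; each row is the pose to reach, as a shift and turn from the pose commanded when the call began, along the tool's axes at that moment; what a row does not reach only later rows make up. A row lasts 1/8 s, in which the tool goes at most 62.5 mm and 10.7 degrees, less where a joint would pass 70% of its speed; a pose out of reach is approached as far as the arm can. A call with a gripper value outside its range is refused whole. The fingers move at their own pace and stop on an object; "grip_force" is the grip in N (left out, the last holds). Time passes only in rows, so rows that repeat a pose let the fingers close. It gives the time, the measured TCP pose, the force and the opening at its end, in the units of the state.
- monitor.get_obs(): the state, without advancing time (a new reading comes with each control period).
- eyes.camera(name): name is "scene" or "top"; returns (picture, depth): 420x560x3 uint8, blue, green, red; 420x560 float32, m along the optical axis (not along the pixel's ray), 0 where there is no reading.
- eyes.camera_info(name): a dict with "intrinsics" (3x3 intrinsics, pixels), "extrinsics" (4x4, takes a point from world to camera coordinates). Camera axes: x right, y down, z forward; pixel columns grow to the right and rows downward; lengths in m; the calibration is good to about 2 mm. A picture is of the moment at which its call begins. camera_info takes no time and is no camera call.
- ticket.hand_in(): hands the job in, once; it reports no verdict.
Trained networks look in the newest picture that a camera, given by its name, has taken for a name from the list of things; names that differ only in an ending like _2 or _b are one class to them, and where a whole thing is asked for, a point or a joint stands for the part that bears it (a point fixed in the world has none). Each returns a list of dicts, best first, with "confidence" (0 to 1); they miss things now and then, are a little off and sometimes report something else, mostly with a low value. They report only what shows in the picture. A call takes as long as a camera call. They do not tell look-alikes from the thing itself.
- models.boxes_of(camera, thing): "point" ([x, y, z] in m, in the coordinates of the camera as it stood for that picture, good to about 4 mm: the middle of the surface that is visible of it).
The state is a dict: "clock": time; "joint_pos": joint angles; "joint_velocities": joint speeds; "tau": joint torques, N m; "position": TCP position; "ee_rot": TCP orientation; "ft_force": force on the tool from outside, world axes, zero at the start; "torque": the same for the moment, N m; "grip_width": opening from 0.0 (shut) to 1.0 (fully open).
Only numpy, scipy, OpenCV 4.12 (cv2) and the standard library are available. Lean on these libraries where they do the work, as an engineer would, in place of code of your own. Each camera call takes 0.05 s, during which the arm holds its last target. There are 200 camera calls.

TASK

Get the demonstration ramp ready: swing its gate arm up the slope until its eye sits between the two ears of the yoke, against the yoke's back. Then take the long pin from the wooden block and push it through the upper ear, the eye and the lower ear until its head rests on the upper ear. Leave the short pin in the block and do not disturb the other things on the table.

Things in the scene. Friction and masses are not known exactly. Their poses are not given: they have to be found in the camera images.
- ramp: Fixed wooden ramp, base 240 x 280 mm, board 260 mm wide sloping 30 degrees. Origin on the table under the middle of the gate line; x points uphill (level), z up. On the gate line (x = 0) the board's surface is 105 mm above the table; it runs 160 mm downhill of it (25 mm high there) and 90 mm uphill (150 mm high). Side strips 14 mm high.
- yoke: Steel yoke fixed on the board. Origin on the board, on the hole axis; x up the slope, y across it to the left, z square to the board along the holes, outward (30 degrees from vertical, leaning downhill). Two ears parallel to the board, 44 (x) x 46 (y) mm: lower at z = 26 to 34 mm, upper at z = 50 to 58 mm. The back (web), x = 22 to 30 mm, is uphill; the other sides are open.
- yoke_mouth (a point): Centre of the upper ear's hole at its top face (yoke z = 58 mm). Same axes as the yoke. Both ears have a 16 mm round hole on the yoke's z axis, with a 2 mm bevel round the upper mouth. The yoke stands 80 mm to the right (-y) of the ramp's middle.
- gate (a joint): Angle a of the gate arm about its pivot (parallel to yoke z, at yoke x = 0, y = 160 mm). 0 = shut, at a hard stop, eye concentric with the ears; grows to 1.1 at most as it opens downhill: a point r from the pivot is at yoke x = -r sin a, y = 160 mm - r cos a. Friction (0.15 N m) holds it. Aluminium arm 26 mm wide, z = 37 to 47 mm; eye plate 36 x 42 mm with 18 mm hole, at r = 160 mm.
- gate_post (a point): Black round post, 18 mm thick, standing square to the board on the gate arm, 85 mm from the pivot, by which the arm is swung; it runs from 47 to 92 mm above the board; this point is on its axis, 75 mm above the board (yoke z = 75 mm).
- pin_block: Fixed wooden block 50 (x) x 130 (y) x 30 mm high with two upright holes, 13.5 mm wide and 20 mm deep, at y = -35 and +35 mm. Origin: centre of its underside. Either pin may be in either hole.
- long_pin: The pin to use, upright in the block: steel shank 12 mm thick, 52 mm long, its last 7 mm tapering to 6 mm; round black head 24 mm wide, 38 mm high; 90 mm overall. Origin: centre of the tip; z points to the head. The tip starts 10 mm above the table (head from 62 to 100 mm). About 60 g. Fully home its tip is at yoke z = 6 mm.
- short_pin: A pin of the same make with a shank of only 30 mm, too short; leave it. Origin: centre of the tip, starts 10 mm above the table (head from 40 to 78 mm), 70 mm from the long pin.
- water_bottle: Bystander: clear bottle, 64 mm thick, 210 tall. Origin: centre of its underside. Leave alone.
- mug: Bystander: white mug, 76 mm wide, 90 tall. Origin: centre of its underside. Leave alone.
- paper_cup: Bystander: upside-down white cup, 74 mm wide, 85 tall. Origin: centre of its underside. Leave alone.
- tumbler: Bystander: white lidded tumbler, 72 mm wide, 160 tall. Origin: centre of its underside. Leave alone.
- brass_weight: Bystander: brass weight, 40 mm wide, 48 tall. Origin: centre of its underside. Leave alone.
- tape_roll: Bystander: brown ring, 90 mm wide, 20 tall. Origin: centre of its underside. Leave alone.
- driver: Bystander: black-handled screwdriver lying on the table. Leave alone.
- trolley: Bystander: small wooden trolley on wheels, 110 x 67 mm, 30 tall. Origin: centre of its underside. Leave alone.
Things that resemble listed ones, but are neither listed nor needed, are in the scene too. What is shaped like the long_pin but pink or yellow is not meant.

How it is judged:
On the way, in this order (a step that is already met when the one before it is completed fails the run):
1. the gate arm is swung shut against the yoke's back, with the eye between the ears (value of joint gate below 0.06 rad), for 0.2 s.
2. the long pin is through both ears and the eye (x of long_pin in the frame of yoke between -0.007 and 0.007 m and y of long_pin in the frame of yoke between -0.007 and 0.007 m and z of long_pin in the frame of yoke below 0.011 m and angle between the z axis of long_pin and the z axis of yoke, either way round below 0.2 rad and value of joint gate below 0.06 rad), for 0.2 s.
At the end, for the whole second after the job is handed in: The gate is within 0.06 rad of shut and the long pin lies in the yoke through upper ear, eye and lower ear: its tip within 7 mm of the hole axis in x and y, its axis within 0.2 rad of the hole axis, its tip at yoke z below 11 mm (head within 5 mm of the upper ear), at rest (all of step 2 and linear speed of long_pin below 0.02 m/s); the robot touches nothing.
It fails at once if the short pin is moved more than 20 mm (distance of short_pin from where it was at the start of the episode above 0.02 m).
It fails at once if a bystander is moved more than 30 mm (distance of any of water_bottle, mug, paper_cup, tumbler, brass_weight, tape_roll, driver, trolley from where it was at the start of the episode above 0.03 m).
It also fails if it takes over 58 s, if anything falls off the work surface, if the arm or the gripper's body presses on something with over 40 N, if the wrist force passes 120 N, or if a joint passes its speed limit or range.

## Working session

There is one attempt and no reset: what is moved stays moved. The work goes in short steps, Python scripts to look and compute and a tool call to move; the robot and the scene stay as the last step left them, time stands still between calls to the robot, and variables do not carry over. Pictures are saved under pics/ and viewed, about 8 in all and at most 12, crops included, and the job is handed in when it is done.

Besides the shell and the picture viewer there is one more tool, called by a JSON object that holds its "fn" and its "kwargs". servo_tool: Moves the arm, as the interface text tells. Its arguments: {"type":"object","properties":{"motion":{"type":"array"},"grip_force":{"type":"number"}},"required":["motion"]}

```bash
mkdir -p pics; ls; cat > h.py <<'E'
import numpy as np, cv2
from scipy.spatial.transform import Rotation as R
from workcell import monitor, eyes, ticket, models
np.set_printoptions(precision=4,suppress=True)
def T(c): return np.array(eyes.camera_info(c)["extrinsics"]),np.array(eyes.camera_info(c)["intrinsics"])
def toworld(c,p):
    E,K=T(c); return np.linalg.inv(E)@np.r_[p,1]
def cloud(c,d):
    E,K=T(c); v,u=np.mgrid[:d.shape[0],:d.shape[1]]
    P=np.stack([(u-K[0,2])/K[0,0]*d,(v-K[1,2])/K[1,1]*d,d],-1)
    return (P-E[:3,3])@E[:3,:3]
def proj(c,p):
    E,K=T(c); q=E[:3,:3]@np.asarray(p)+E[:3,3]; q=K@q; return q[:2]/q[2]
E
python3 - <<'E'
from h import *
for c in ["scene","top"]:
    im,d=eyes.camera(c); cv2.imwrite(f"pics/{c}0.png",im); np.save(f"{c}0.npy",d)
    E,K=T(c); print(c,K[0,0],np.linalg.inv(E)[:3])
    for n in ["ramp","yoke","gate_post","pin_block","long_pin","short_pin"]:
        for r in models.boxes_of(c,n)[:4]:
            w=toworld(c,r["point"])[:3]; print(n,round(r["confidence"],2),w,proj(c,w))
print(monitor.get_obs())
E
```

```text
pics
scene 388.7827889333012 [[-0.7696  0.5    -0.3971  1.0393]
 [ 0.6385  0.5992 -0.483   0.5348]
 [-0.0036 -0.6253 -0.7804  1.0162]]
ramp 0.88 [ 0.6169 -0.1189  0.0777] [255.6983 201.5183]
yoke 0.95 [ 0.6155 -0.2224  0.1465] [234.6886 167.6181]
gate_post 0.88 [ 0.5341 -0.141   0.1345] [271.4856 172.6866]
gate_post 0.38 [ 0.6167 -0.1199  0.0776] [255.5526 201.3291]
gate_post 0.16 [0.5171 0.1898 0.0753] [349.0175 248.9367]
pin_block 0.9 [0.5332 0.2276 0.0286] [352.4646 269.2825]
long_pin 0.62 [0.4432 0.2429 0.0769] [380.6604 246.6752]
long_pin 0.46 [0.5282 0.3411 0.0801] [387.5033 287.5649]
long_pin 0.44 [0.4614 0.3325 0.0775] [401.1541 271.5307]
long_pin 0.42 [0.5319 0.2609 0.0929] [364.8774 265.4834]
short_pin 0.42 [0.517  0.1917 0.0758] [349.5502 249.2673]
top 421.2741747734411 [[-0.0067 -0.9955  0.0945  0.4479]
 [-0.9997  0.0087  0.0211 -0.0415]
 [-0.0218 -0.0943 -0.9953  1.5355]]
ramp 0.6 [ 0.5705 -0.1468  0.1089] [314.7033 212.7542]
yoke 0.55 [ 0.6001 -0.2261  0.151 ] [339.5715 202.5075]
gate_post 0.95 [ 0.5364 -0.1424  0.1253] [313.8792 222.5124]
pin_block 0.76 [0.5175 0.2199 
[... 190 characters left out ...]
6 228.2615]
long_pin 0.36 [0.4527 0.322  0.0907] [178.0449 248.5757]
short_pin 0.72 [ 0.5709 -0.1494  0.1067] [315.407  212.6901]
short_pin 0.37 [0.5106 0.1808 0.0797] [219.6348 231.5307]
{'clock': 0.7, 'joint_pos': array([-1.2226,  0.3322, -0.0647,  1.4601,  0.0216,  1.3499, -0.0885]), 'joint_velocities': array([ 0.0017, -0.0008,  0.0013,  0.0002, -0.0008, -0.0001,  0.0001]), 'tau': array([ -0.0019, -62.5086,   0.0478, -39.1781,   0.0165,   0.0018,
         0.    ]), 'position': array([0.2264, 0.5826, 0.2061]), 'ee_rot': array([ 0.8253,  0.5647,  0.    , -0.    ]), 'ft_force': array([-0.0096,  0.8721, -0.1288]), 'torque': array([ 0.0351, -0.0348, -0.0534]), 'grip_width': 0.9999785299112594}
```

View images.

```bash
python3 - <<'E'
import cv2,numpy as np
a=cv2.imread("pics/scene0.png")[100:340,150:470]; b=cv2.imread("pics/top0.png")[150:330,130:400]
cv2.imwrite("pics/a.png",cv2.resize(a,None,fx=2.5,fy=2.5,interpolation=cv2.INTER_CUBIC))
cv2.imwrite("pics/b.png",cv2.resize(b,None,fx=2.9,fy=2.9,interpolation=cv2.INTER_CUBIC))
E
```

```text
(no output)
```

View pics/a.png

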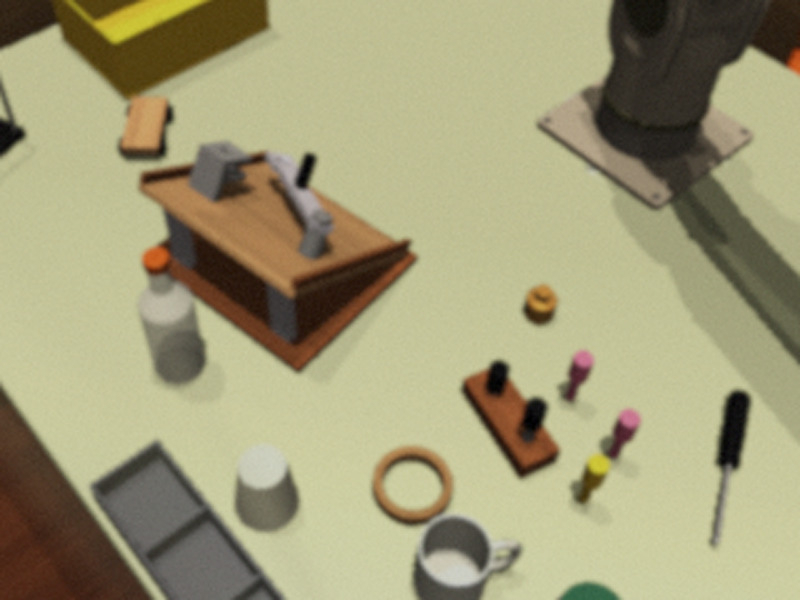

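View pics/b.png

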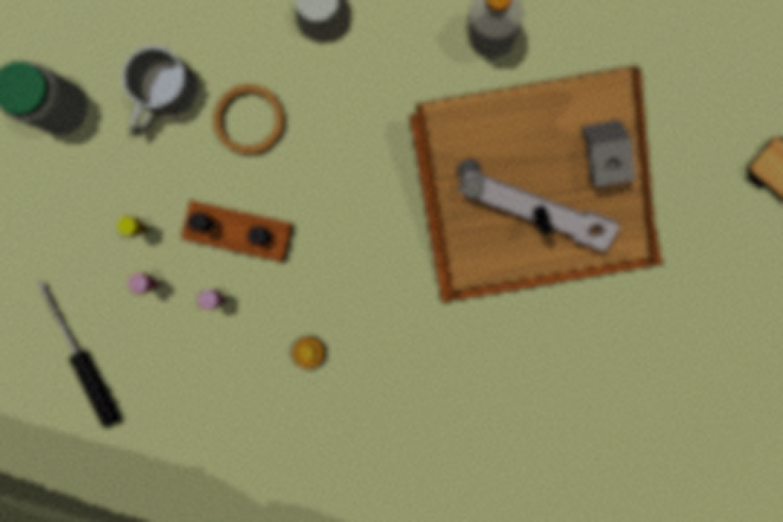

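```bash
cat > m.py <<'E'
from h import *
from scipy.spatial import cKDTree
for c in ["top","scene"]:
    d=np.load(f"{c}0.npy"); P=cloud(c,d).reshape(-1,3); P=P[(d.ravel()>0)]
    S=P[(abs(P[:,0]-.58)<.2)&(abs(P[:,1]+.15)<.19)&(P[:,2]>.02)]
    rng=np.random.default_rng(0); best=0
    for _ in range(800):
        a=S[rng.choice(len(S),3,False)]; n=np.cross(a[1]-a[0],a[2]-a[0]); l=np.linalg.norm(n)
        if l<1e-4: continue
        n=n/l*np.sign(n[2]); 
        if abs(n[2]-.866)>.06: continue
        m=abs((S-a[0])@n)<.004
        if m.sum()>best: best=m.sum(); M=m
    Q=S[M]; n=np.linalg.svd(Q-Q.mean(0))[2][2]; n*=np.sign(n[2])
    print(c,best,"n",n,"tilt",np.degrees(np.arccos(n[2])),"yaw",np.degrees(np.arctan2(-n[1],-n[0])),"std",((Q-Q.mean(0))@n).std())
    yaw=np.arctan2(-n[1],-n[0]); 
    Rw=R.from_euler("ZY",[yaw,-np.pi/6]).as_matrix()  # yoke axes: x uphill
    o=Q.mean(0); L=(S-o)@Rw; L[:,2]-=np.median(L[M,2])
    print("Rz",Rw[:,2],"board ext pct",np.percentile(L[M],[.5,99.5],axis=0))
    ear=L[(abs(L[:,2]-.058)<.005)&(abs(L[:,1])<.16)&(L[:,1]<-.04)]
    print("ear n",len(ear),np.percentile(ear,[3,97],axis=0), "mid world",o+Rw@np.r_[np.percentile(ear[:,:2],[3,97],axis=0).mean(0),np.median(ear[:,2])])
    print("ear",ear.mean(0))
    po=L[(L[:,2]>.066)&(L[:,1]<.1)]; print("post",len(po),po.mean(0),np.percentile(po,[2,98],axis=0))
    arm=L[(abs(L[:,2]-.047)<.006)&(L[:,1]>-.2)]; print("arm",len(arm),np.percentile(arm,[2,98],axis=0))
    H=P[(abs(P[:,0]-.525)<.03)&(abs(P[:,1]-.225)<.09)&(P[:,2]>.055)]
    for k,s in (("lo",H[H[:,1]<.22]),("hi",H[H[:,1]>.22])):
        if len(s): print("pin",k,len(s),"zmax",np.percentile(s[:,2],95),"top mid",s[s[:,2]>np.percentile(s[:,2],95)-.008].mean(0))
    np.savez(f"{c}L.npz",L=L,o=o,Rw=Rw)
E
python3 m.py
```

```text
top 3265 n [-0.4912 -0.0808  0.8673] tilt 29.851950388377755 yaw 9.344960007931249 std 0.0020097325133357014
Rz [-0.4934 -0.0812  0.866 ] board ext pct [[-0.1353 -0.1275 -0.004 ]
 [ 0.2215  0.1153  0.0044]]
ear n 186 [[ 0.0021 -0.1076  0.0537]
 [ 0.0521 -0.0635  0.0616]] mid world [ 0.5896 -0.2288  0.1571]
ear [ 0.0274 -0.0858  0.0577]
post 38 [-0.0205  0.0038  0.0858] [[-0.0298 -0.0046  0.0709]
 [-0.0144  0.0115  0.0952]]
arm 410 [[-0.0816 -0.0937  0.0416]
 [ 0.0519  0.0779  0.0526]]
pin lo 42 zmax 0.08265004627631273 top mid [0.5138 0.1854 0.0783]
pin hi 51 zmax 0.10437677333410478 top mid [0.5287 0.254  0.1014]
scene 2149 n [-0.4923 -0.0798  0.8668] tilt 29.91596083561053 yaw 9.206898118688434 std 0.0013202954325384536
Rz [-0.4936 -0.08    0.866 ] board ext pct [[-0.153  -0.1312 -0.0038]
 [ 0.2139  0.1231  0.0036]]
ear n 119 [[-0.0156 -0.1087  0.0539]
 [ 0.0369 -0.0641  0.0592]] mid world [ 0.5893 -0.2273  0.1584]
ear [ 0.0121 -0.0852  0.0571]
post 51 [-0.0372  0.0035  0.0811] [[-0.0481 -0.0061  0.0676]
 [-0.0308  0.0095  0.0931]]
arm 303 [[-0.0978 -0.1044  0.0416]
 [ 0.0358  0.0843  0.0527]]
pin lo 80 zmax 0.08068805753035964 top mid [0.5136 0.1877 0.078 ]
pin hi 113 zmax 0.10209020674653954 top mid [0.5292 0.2561 0.1   ]
```

```bash
cat >> h.py <<'E'
YAW=np.radians(9.28); RY=R.from_euler("ZY",[YAW,-np.pi/6]).as_matrix()
MOUTH=np.array([.586,-.2286,.1552]); O=MOUTH-.058*RY[:,2]
yk=lambda p:O+RY@np.asarray(p,float)
inv=lambda w:RY.T@(np.asarray(w)-O)
FL=np.diag([1.,-1,-1]); RT=RY@FL; RD=R.from_euler("z",YAW).as_matrix()@FL
def rel(p,Rt):
    o=monitor.get_obs(); Rc=R.from_quat(o["ee_rot"]).as_matrix()
    print("shift mm",1000*Rc.T@(p-o["position"]),"turn deg",np.degrees(R.from_matrix(Rc.T@Rt).as_rotvec()))
def st():
    o=monitor.get_obs(); print("t",o["clock"],"pos",o["position"],"yoke",1000*inv(o["position"]),"F",o["ft_force"],"Fyoke",RY.T@o["ft_force"],"grip",o["grip_width"]); print("q",o["joint_pos"])
E
python3 - <<'E'
from h import *
im=cv2.imread("pics/top0.png"); print("mouth px top",proj("top",MOUTH),"scene",proj("scene",MOUTH))
print("post px",proj("top",yk([-.0445,.0875,.092])),proj("scene",yk([-.0445,.0875,.092])))
for c in("top","scene"):print("long",proj(c,[.529,.255,.1]),"short",proj(c,[.5137,.1865,.078]))
rel(yk([-.105,.0875,.16]),RT)
a=im[185:235,290:370]; b=cv2.imread("pics/scene0.png")[225:285,330:410]
a=cv2.resize(a,(640,400),interpolation=cv2.INTER_CUBIC); b=cv2.resize(b,(640,480),interpolation=cv2.INTER_CUBIC)
p=(proj("top",MOUTH)-[290,185])*8; cv2.drawMarker(a,tuple(int(v) for v in p),(0,0,255),0,14,1)
cv2.imwrite("pics/c.png",cv2.resize(np.vstack([a,b]),(436,600)))
E
```

```text
mouth px top [340.6025 206.636 ] scene [240.9866 160.2528]
post px [317.495  227.6951] [273.4772 162.0433]
long [197.1558 226.0663] short [218.0695 230.6652]
long [364.4105 262.0818] short [349.1572 247.0202]
shift mm [-622.4989  462.3053   15.0325] turn deg [-15.563   27.2283  58.0631]
```

View pics/c.png

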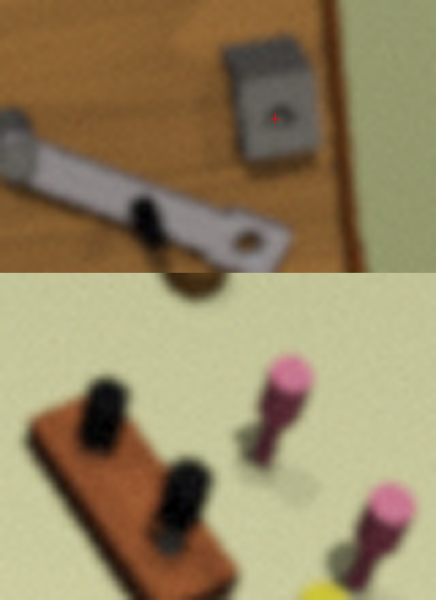

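{"fn": "servo_tool", "kwargs": {"motion": [[0, -622, 462, 15, -15.56, 27.23, 58.06], [0, -622, 462, 15, -15.56, 27.23, 58.06], [0, -622, 462, 15, -15.56, 27.23, 58.06], [0, -622, 462, 15, -15.56, 27.23, 58.06]]}}

```text
clock: 1.2
position: [0.2932, 0.3396, 0.2015]
ee_rot: [0.95, 0.257, 0.175, -0.015]
ft_force: [0.5, -1.5, 1.0]
grip_width: 0.144
```

That call had shifts in mm instead of m. The per-row cap kept it harmless, and it still went along the intended line. I'll use metres from here.

```bash
sed -i 's/"shift mm",1000\*/"shift m",/' h.py; python3 - <<'E'
from h import *
st(); rel(yk([-.105,.0875,.16]),RT)
E
```

```text
t 1.2 pos [0.2932 0.3396 0.2015] yoke [-147.7423  608.0223  196.7092] F [ 0.4549 -1.4837  0.9954] Fyoke [ 0.6793 -1.5376  0.7572] grip 0.14357553736157255
q [-1.1505 -0.2905 -0.0199  2.1536  0.2897  1.0512 -0.7587]
shift m [-0.1353  0.5058 -0.0047] turn deg [-5.4062  9.3169 19.9093]
```

```bash
python3 - <<'E'
from h import *
rel(np.array([.42,.2,.22]),RT); rel(yk([-.105,.0875,.16]),RT); print(yk([-.105,.0875,.16]))
E
```

```text
shift m [0.0412 0.1848 0.0074] turn deg [-5.4062  9.3169 19.9093]
shift m [-0.1353  0.5058 -0.0047] turn deg [-5.4062  9.3169 19.9093]
[ 0.4318 -0.1651  0.191 ]
```

{"fn": "servo_tool", "kwargs": {"motion": [[0, 0.041, 0.185, 0.007, -2.7, 4.7, 10], [0, 0.041, 0.185, 0.007, -5.4, 9.3, 19.9], [0, 0.041, 0.185, 0.007, -5.4, 9.3, 19.9], [0, 0.041, 0.185, 0.007, -5.4, 9.3, 19.9], [0, -0.135, 0.506, -0.005, -5.4, 9.3, 19.9], [0, -0.135, 0.506, -0.005, -5.4, 9.3, 19.9], [0, -0.135, 0.506, -0.005, -5.4, 9.3, 19.9], [0, -0.135, 0.506, -0.005, -5.4, 9.3, 19.9], [0, -0.135, 0.506, -0.005, -5.4, 9.3, 19.9], [0, -0.135, 0.506, -0.005, -5.4, 9.3, 19.9], [0, -0.135, 0.506, -0.005, -5.4, 9.3, 19.9], [0, -0.135, 0.506, -0.005, -5.4, 9.3, 19.9]]}}

```text
clock: 2.7
position: [0.4341, -0.1434, 0.1938]
ee_rot: [0.963, 0.081, 0.257, -0.02]
ft_force: [2.0, 0.2, 0.8]
grip_width: -0.001
```

```bash
python3 - <<'E'
from h import *
st(); rel(yk([-.105,.0875,.16]),RT);rel(yk([-.105,.0875,.062]),RT)
E
```

```text
t 2.7 pos [ 0.4341 -0.1434  0.1938] yoke [-98.6505 108.5441 159.507 ] F [1.96   0.1643 0.8018] Fyoke [ 2.0991 -0.1539 -0.286 ] grip -0.0012613009563921802
q [ 0.1254 -0.4048  0.2602  2.2866 -0.2248  0.809   0.6767]
shift m [-0.0065  0.021  -0.0005] turn deg [0.0081 0.1366 0.3952]
shift m [-0.0063  0.021   0.0975] turn deg [0.0081 0.1366 0.3952]
```

{"fn": "servo_tool", "kwargs": {"motion": [[0, -0.006, 0.021, 0.0, 0, 0.1, 0.4], [0, -0.006, 0.021, 0.05, 0, 0.1, 0.4], [0, -0.006, 0.021, 0.098, 0, 0.1, 0.4], [0, -0.006, 0.021, 0.098, 0, 0.1, 0.4], [0, -0.006, 0.021, 0.098, 0, 0.1, 0.4]]}}

```text
clock: 3.32
position: [0.481, -0.1551, 0.1064]
ee_rot: [0.963, 0.078, 0.257, -0.021]
ft_force: [-0.1, -0.3, 0.7]
grip_width: 0.002
```

```bash
python3 - <<'E'
from h import *
st(); rel(yk([-.105,.0875,.062]),RT)
im,d=eyes.camera("scene"); a=im[120:240,190:350]; cv2.imwrite("pics/d.png",cv2.resize(a,(640,480),interpolation=cv2.INTER_CUBIC))
E
```

```text
t 3.325 pos [ 0.481  -0.1551  0.1064] yoke [-103.8901   89.495    61.6666] F [-0.1147 -0.3024  0.6552] Fyoke [ 0.1873 -0.2799  0.6484] grip 0.0019472082085174648
q [ 0.0103 -0.1602  0.3927  2.3133 -0.4068  0.5674  0.8741]
shift m [-0.0011  0.002  -0.0003] turn deg [-0.0503  0.061   0.0007]
```

View pics/d.png

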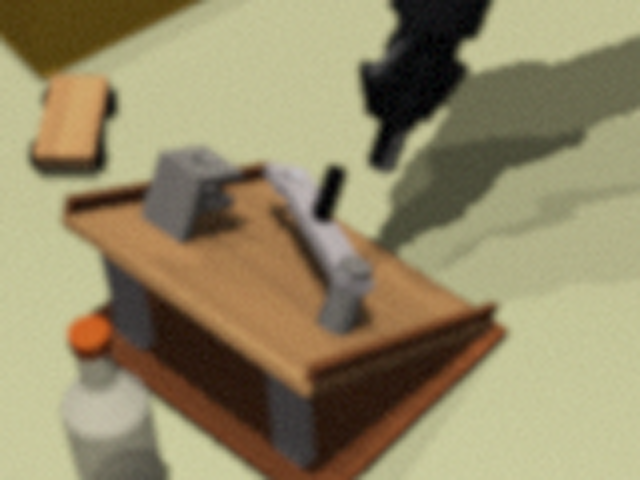

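The picture shows the shut fingers at (380,155), just downhill of the post at (330,190). Pushing.

{"fn": "servo_tool", "kwargs": {"motion": [[0, 0.015, 0.002, 0, 0, 0, 0], [0, 0.03, 0.002, 0, 0, 0, 0], [0, 0.038, 0.005, 0, 0, 0, 0], [0, 0.046, 0.008, 0, 0, 0, 0], [0, 0.054, 0.011, 0, 0, 0, 0], [0, 0.062, 0.013, 0, 0, 0, 0], [0, 0.068, 0.014, 0, 0, 0, 0], [0, 0.072, 0.014, 0, 0, 0, 0], [0, 0.072, 0.014, 0, 0, 0, 0]]}}

```text
clock: 4.5
position: [0.5448, -0.1611, 0.1418]
ee_rot: [0.963, 0.077, 0.257, -0.02]
ft_force: [-2.8, -4.9, 2.8]
grip_width: -0.003
```

```bash
python3 - <<'E'
from h import *
st()
im,d=eyes.camera("scene"); P=cloud("scene",d).reshape(-1,3); L=(P-O)@RY
m=(abs(L[:,2]-.044)<.0065)&(L[:,1]>.03)&(L[:,1]<.17)&(abs(L[:,0])<.12); print(m.sum(),np.polyfit(L[m,1],L[m,0],1))
im,d=eyes.camera("top"); P=cloud("top",d).reshape(-1,3); L=(P-O)@RY
m=(abs(L[:,2]-.046)<.006)&(L[:,1]>.03)&(L[:,1]<.17)&(abs(L[:,0])<.12); print(m.sum(),np.polyfit(L[m,1],L[m,0],1))
E
```

```text
t 4.5 pos [ 0.5448 -0.1611  0.1418] yoke [-32.5065  73.2941  61.3146] F [-2.787  -4.9188  2.8261] Fyoke [-1.6559 -4.405   4.2193] grip -0.0026469371684103423
q [-0.0101 -0.0611  0.3738  2.1497 -0.4013  0.627   0.8042]
219 [ 0.2068 -0.0265]
263 [ 0.1954 -0.0293]
```

{"fn": "servo_tool", "kwargs": {"motion": [[0, 0.005, 0, 0, 0, 0, 0], [0, 0.01, 0, 0, 0, 0, 0], [0, 0.014, 0, 0, 0, 0, 0], [0, 0.016, 0, 0, 0, 0, 0], [0, 0.018, 0, 0, 0, 0, 0], [0, 0.018, 0, 0, 0, 0, 0]]}}

```text
clock: 5.35
position: [0.5584, -0.1586, 0.1496]
ee_rot: [0.963, 0.077, 0.256, -0.021]
ft_force: [-14.3, -5.4, 5.5]
grip_width: 0.003
```

```bash
cat > g.py <<'E'
from h import *
st()
for c in("scene","top"):
    im,d=eyes.camera(c); cv2.imwrite(f"pics/{c}_g.png",im); P=cloud(c,d).reshape(-1,3); L=(P-O)@RY
    m=(abs(L[:,2]-.045)<.006)&(L[:,1]>.03)&(L[:,1]<.17)&(abs(L[:,0])<.12); print(c,m.sum(),np.polyfit(L[m,1],L[m,0],1))
E
python3 g.py
```

```text
t 5.35 pos [ 0.5584 -0.1586  0.1496] yoke [-16.6429  73.5617  61.153 ] F [-14.2581  -5.3547   5.5282] Fyoke [-10.17    -2.9854  12.2551] grip 0.0031057902447546148
q [-0.0174 -0.0417  0.3666  2.1136 -0.3923  0.6433  0.7766]
scene 234 [0.0195 0.0029]
top 259 [0.0117 0.0006]
```

{"fn": "servo_tool", "kwargs": {"motion": [[0, 0.002, 0, 0, 0, 0, 0], [0, 0.002, 0, 0, 0, 0, 0], [0, -0.01, 0, 0, 0, 0, 0], [0, -0.04, 0, 0, 0, 0, 0], [0, -0.04, 0, -0.06, 0, 0, 0], [0.6, -0.04, 0, -0.12, 0, 0, 0], [0.6, -0.04, 0, -0.12, 0, 0, 0]]}}

```text
clock: 6.32
position: [0.4673, -0.1736, 0.2396]
ee_rot: [0.962, 0.077, 0.261, -0.02]
ft_force: [0.6, 0.5, -0.3]
grip_width: 0.415
```

```bash
python3 g.py; python3 - <<'E'
from h import *
rel(np.array([.529,.255,.2]),RD)
E
```

```text
t 6.325 pos [ 0.4673 -0.1736  0.2396] yoke [-51.5196  73.4665 185.2495] F [ 0.5942  0.4533 -0.3412] Fyoke [ 0.4006  0.3516 -0.6253] grip 0.41519368234714904
q [ 0.0618 -0.3424  0.3482  2.1442 -0.2125  0.8793  0.6768]
scene 229 [ 0.0462 -0.0012]
top 263 [ 0.0401 -0.0032]
shift m [ 0.0951 -0.4113  0.0955] turn deg [ -0.0282 -29.9905  -0.026 ]
```

```bash
python3 - <<'E'
from h import *
ims=[]
for c in("top","scene"):
    im=cv2.imread(f"pics/{c}_g.png"); p=proj(c,yk([0,.07,.05])).astype(int)
    a=im[p[1]-26:p[1]+26,p[0]-50:p[0]+50]; a=cv2.resize(a,None,fx=5.6,fy=5.6,interpolation=cv2.INTER_CUBIC)
    f=lambda q:tuple(int(v) for v in (proj(c,yk(q))-[p[0]-50,p[1]-26])*5.6)
    cv2.drawMarker(a,f([0,0,.058]),(0,0,255),0,12,1)
    for s in(-.013,.013): cv2.line(a,f([s,.14,.047]),f([s,.025,.047]),(0,255,0),1)
    ims.append(a)
cv2.imwrite("pics/e.png",np.vstack(ims))
E
```

```text
(no output)
```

View pics/e.png

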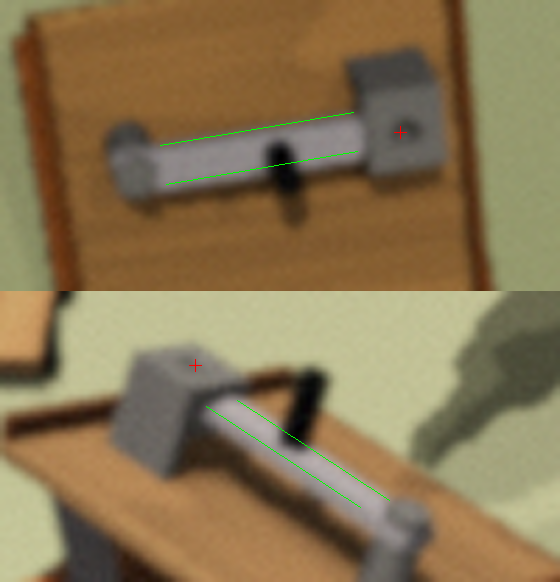

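```bash
cat > arm.py <<'E'
from h import *
import sys
def plane(c,h,n=0.0005,x0=-.06,x1=.06,y0=-.04,y1=.18):
    # rectified picture of plane yoke z=h ; rows: -x, cols: y decreasing
    src=np.float32([proj(c,yk(q)) for q in([x0,y0,h],[x0,y1,h],[x1,y1,h],[x1,y0,h])])
    W,H=int((y1-y0)/n),int((x1-x0)/n); dst=np.float32([[W,H],[0,H],[0,0],[W,0]])
    return lambda im: cv2.warpPerspective(im,cv2.getPerspectiveTransform(src,dst),(W,H),flags=cv2.INTER_CUBIC)
for c in("top","scene"):
    im=cv2.imread(f"pics/{c}_{sys.argv[1]}.png"); r=plane(c,.047)(im).astype(int)
    sat=r.max(2)-r.min(2); m=(sat<40)&(r.min(2)>95)
    ys=np.arange(.035,.12,.002); C=[]
    for y in ys:
        col=int((.18-y)/.0005); k=np.where(m[:,col])[0]
        if len(k)>25: C.append((y,.06-k.mean()*.0005,len(k)*.0005))
    C=np.array(C); ok=abs(C[:,2]-np.median(C[:,2]))<.003; print(c,len(C),ok.sum(),np.median(C[:,2]),np.polyfit(C[ok,0],C[ok,1],1))
E
python3 arm.py g
```

```text
top 35 33 0.028 [ 0.0195 -0.0024]
scene 43 31 0.043500000000000004 [0.0123 0.0042]
```

```bash
python3 - <<'E'
from h import *
import sys; sys.argv=["","g"]
from arm import plane
out=[]
for c in("top","scene"):
  for k in ("0","_g"):
    im=cv2.imread(f"pics/{c}{k}.png"); r=plane(c,.058,.0005,-.05,.05,-.05,.05)(im); g=cv2.cvtColor(r,6)
    out.append(cv2.resize(r,None,fx=1.5,fy=1.5))
    q=g[70:130,70:130]; t=np.median(q)-18; m=(q<t); n,l,s,ce=cv2.connectedComponentsWithStats(m.astype(np.uint8))
    print(c,k,np.median(q),[(s[i,4]*.25,"x",round(.015-ce[i,1]*.0005,4),"y",round(.015-ce[i,0]*.0005,4)) for i in range(1,n) if s[i,4]>80])
a=np.hstack([out[1],out[3]]); 
for j in(0,300): cv2.rectangle(a,(j+int(225-150-23*3+75*0),int(150-30*3)),(j+150+69-0,150+66),(0,255,0),1) if 0 else cv2.rectangle(a,(j//2*1*0+j//1*0+ (75+75-69 if j==0 else 150+75+75+0-69+0),60),((150+69 if j==0 else 300+150+69) if 0 else (150+69 if j==0 else 300+69),216),(0,255,0),1)
cv2.imwrite("pics/f.png",a); print(a.shape)
E
```

```text
top 35 33 0.028 [ 0.0195 -0.0024]
scene 43 31 0.043500000000000004 [0.0123 0.0042]
top 0 94.0 [(np.float64(143.25), 'x', np.float64(0.0034), 'y', np.float64(-0.0025))]
top _g 95.0 [(np.float64(140.25), 'x', np.float64(0.0033), 'y', np.float64(-0.0026))]
scene 0 123.0 []
scene _g 124.0 []
(300, 600, 3)
```

```bash
python3 - <<'E'
from h import *
import sys; sys.argv=["","g"]
from arm import plane
out=[]
for c in("top","scene"):
    im=cv2.imread(f"pics/{c}0.png"); r=plane(c,.058,.0005,-.05,.05,-.05,.05)(im)
    b=cv2.resize(r,None,fx=3,fy=3,interpolation=cv2.INTER_CUBIC)
    # 6 px per mm ; col=300-6*y_mm ; row=300-6*x_mm
    cv2.rectangle(b,(300-138,300-180),(300+138,300+132),(0,255,0),1); cv2.circle(b,(300,300),48,(0,0,255),1); out.append(b)
    h=r.astype(int); s=(h.max(2)-h.min(2))
    print(c,"x profile sat at y=±12:",[int(v) for v in s[100:180:4,[70,76,124,130]].mean(1)],"y profile x=-12:",[int(v) for v in s[118:130,40:160:4].mean(0)])
cv2.imwrite("pics/f.png",cv2.resize(np.hstack(out),(800,400)))
E
```

```text
top 35 33 0.028 [ 0.0195 -0.0024]
scene 43 31 0.043500000000000004 [0.0123 0.0042]
top x profile sat at y=±12: [7, 8, 8, 8, 8, 8, 8, 7, 7, 10, 13, 19, 28, 38, 45, 50, 52, 57, 62, 69] y profile x=-12: [62, 52, 36, 21, 9, 7, 6, 8, 9, 9, 9, 8, 7, 8, 9, 10, 8, 7, 8, 8, 7, 7, 7, 7, 9, 12, 23, 39, 54, 67]
scene x profile sat at y=±12: [11, 11, 12, 12, 11, 12, 13, 15, 16, 18, 21, 27, 31, 36, 40, 43, 45, 47, 47, 48] y profile x=-12: [27, 18, 12, 11, 13, 13, 11, 11, 13, 14, 14, 14, 13, 13, 13, 14, 13, 12, 13, 13, 13, 13, 13, 14, 16, 19, 23, 27, 31, 35]
```

View pics/f.png

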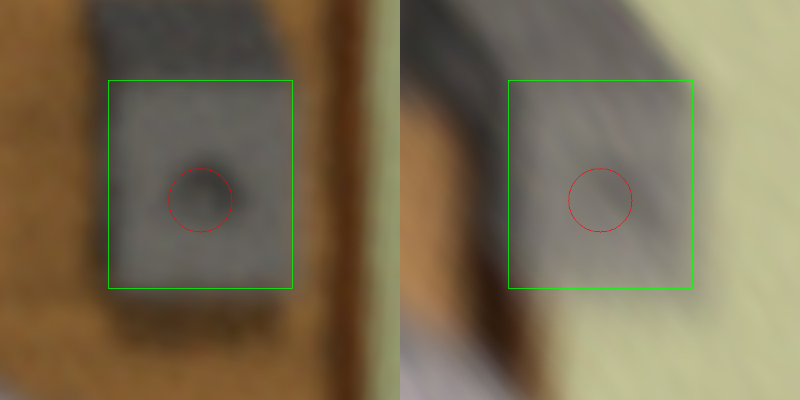

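The rectified crops show the ear's edges about 2.5 mm farther towards -y than my estimate, with x within 1 mm. I'll shift the mouth estimate by that, then go to the long pin.

{"fn": "servo_tool", "kwargs": {"motion": [[0.6, 0.095, -0.411, 0.096, 0, -5, 0], [0.6, 0.095, -0.411, 0.096, 0, -12, 0], [0.6, 0.095, -0.411, 0.096, 0, -20, 0], [0.6, 0.095, -0.411, 0.096, 0, -30, 0], [0.6, 0.095, -0.411, 0.096, 0, -30, 0], [0.6, 0.095, -0.411, 0.096, 0, -30, 0], [0.6, 0.095, -0.411, 0.096, 0, -30, 0], [0.6, 0.095, -0.411, 0.096, 0, -30, 0], [0.6, 0.095, -0.411, 0.096, 0, -30, 0], [0.6, 0.095, -0.411, 0.096, 0, -30, 0]]}}

```text
clock: 7.68
position: [0.5293, 0.2532, 0.1983]
ee_rot: [0.997, 0.08, -0.001, 0.0]
ft_force: [-0.1, -0.8, 0.3]
grip_width: 0.603
```

```bash
sed -i 's/MOUTH=np.array(.*); O/MOUTH=np.array([.586,-.2311,.155]); O/' h.py; python3 - <<'E'
from h import *
st(); rel(np.array([.529,.255,.069]),RD)
for c in("top","scene"):
    eyes.camera(c)
    for r in models.boxes_of(c,"long_pin")[:3]: print(c,r["confidence"],toworld(c,r["point"])[:3])
E
```

```text
t 7.675 pos [0.5293 0.2532 0.1983] yoke [ 40.8168 487.1563  84.4726] F [-0.1282 -0.8401  0.2597] Fyoke [-0.0971 -0.8084  0.3559] grip 0.6029610050480945
q [-0.2895  0.2696 -0.2816  1.5641  0.0753  1.321  -0.4205]
shift m [ 0.0003 -0.0018  0.1293] turn deg [-0.0088  0.1426 -0.1261]
scene 0.66 [0.537  0.2585 0.0915]
scene 0.64 [0.4611 0.3336 0.0754]
scene 0.62 [0.4417 0.2406 0.0768]
```

{"fn": "servo_tool", "kwargs": {"motion": [[0.6, 0, -0.002, 0.05, 0, 0.1, 0], [0.6, 0, -0.002, 0.1, 0, 0.1, 0], [0.6, 0, -0.002, 0.13, 0, 0.1, 0], [0.6, 0, -0.002, 0.13, 0, 0.1, 0], [0, 0, -0.002, 0.13, 0, 0.1, 0], [0, 0, -0.002, 0.13, 0, 0.1, 0], [0, 0, -0.002, 0.13, 0, 0.1, 0], [0, 0, -0.002, 0.13, 0, 0.1, 0], [0, 0, -0.002, 0.13, 0, 0.1, 0]], "grip_force": 50}}

```text
clock: 9.0
position: [0.5298, 0.2574, 0.0711]
ee_rot: [0.997, 0.081, 0.002, -0.001]
ft_force: [0.3, 0.7, 6.8]
grip_width: 0.237
```

```bash
python3 -c "
from h import *
st()"
```

```text
t 9.0 pos [0.5298 0.2574 0.0711] yoke [-21.7655 491.1439 -26.3315] F [0.2523 0.6628 6.7738] Fyoke [3.6951 0.6135 5.6884] grip 0.23731850301934762
q [-0.301   0.3768 -0.2775  1.7067  0.1149  1.07   -0.4534]
```

{"fn": "servo_tool", "kwargs": {"motion": [[0, 0, 0, -0.03, 0, 0, 0], [0, 0, 0, -0.08, 0, 0, 0], [0, 0, 0, -0.13, 0, 0, 0], [0, 0, 0, -0.18, 0, 0, 0], [0, 0, 0, -0.18, 0, 0, 0]]}}

```text
clock: 9.62
position: [0.5303, 0.2577, 0.2543]
ee_rot: [0.997, 0.081, 0.004, -0.002]
ft_force: [0.3, -0.3, -1.1]
grip_width: 0.236
```

```bash
python3 - <<'E'
from h import *
st(); o=monitor.get_obs()
im,d=eyes.camera("scene"); cv2.imwrite("pics/scene_h.png",im); np.save("scene_h.npy",d); p=proj("scene",o["position"]).astype(int); print(p)
a=im[p[1]-50:p[1]+70,p[0]-80:p[0]+80]; cv2.imwrite("pics/h.png",cv2.resize(a,(640,480),interpolation=cv2.INTER_CUBIC))
E
```

```text
t 9.625 pos [0.5303 0.2577 0.2543] yoke [ 70.2524 491.3618 132.055 ] F [ 0.2705 -0.2735 -1.0749] Fyoke [-0.3444 -0.3136 -1.0424] grip 0.23590294992927785
q [-0.2935  0.2413 -0.2849  1.4819  0.0683  1.4192 -0.4187]
[375 229]
```

View pics/h.png

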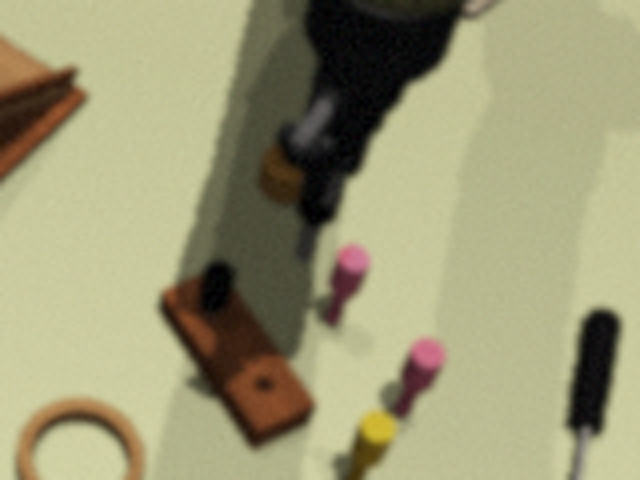

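```bash
python3 - <<'E'
from h import *
E,K=T("scene"); C=-E[:3,:3].T@E[:3,3]
def onz(px,z):
    r=E[:3,:3].T@np.linalg.solve(K,np.r_[px,1]); return C+r*(z-C[2])/r[2]
print("block hole",onz([361,274.75],.03))
o=monitor.get_obs(); p=o["position"]
d=np.load("scene_h.npy"); P=cloud("scene",d).reshape(-1,3)
m=(np.linalg.norm(P[:,:2]-p[:2],axis=1)<.035)&(P[:,2]>.17)&(P[:,2]<.262); Q=P[m]; 
for lo in np.arange(.18,.262,.006):
    s=Q[(Q[:,2]>=lo)&(Q[:,2]<lo+.006)]
    if len(s): print(round(lo,3),len(s),np.median(s,0))
# silhouette: shank columns per row
im=cv2.imread("pics/scene_h.png"); g=cv2.cvtColor(im,6).astype(int)
for z in np.arange(.19,.25,.006):
    u,v=proj("scene",[p[0],p[1],z]); print(round(z,3),(u.round(1),v.round(1)),g[int(round(v)),int(u)-9:int(u)+10])
E
```

```text
block hole [0.5281 0.2559 0.03  ]
0.192 2 [0.5307 0.2574 0.1935]
0.198 3 [0.5337 0.2577 0.2026]
0.204 7 [0.5329 0.259  0.2062]
0.21 7 [0.5333 0.258  0.2133]
0.216 7 [0.5336 0.2588 0.22  ]
0.222 8 [0.5344 0.2572 0.2262]
0.228 4 [0.5319 0.2602 0.2295]
0.234 5 [0.5354 0.2582 0.2354]
0.24 1 [0.5385 0.2609 0.2444]
0.246 14 [0.5396 0.262  0.2496]
0.252 16 [0.5388 0.2633 0.2551]
0.258 11 [0.5391 0.2587 0.2602]
0.19 (np.float64(370.5), np.float64(244.4)) [ 78  76  70  74  75  77  70  72  67  61  59  81 112 150 166 168 156 138
 110]
0.196 (np.float64(370.9), np.float64(243.0)) [ 72  76  73  75  74  73  72  65  59  49  50  67 101 143 161 168 164 150
 134]
0.202 (np.float64(371.3), np.float64(241.7)) [ 74  77  77  73  75  72  65  51  42  42  59  95 138 162 169 163 157 149
 141]
0.208 (np.float64(371.8), np.float64(240.4)) [ 76  73  73  76  72  73  66  53  40  44  49  72 117 156 167 168 168 178
 176]
0.214 (np.float64(372.2), np.float64(239.0)) [ 72  77  75  71  76  68  58  43  41  45  66 113 149 165 167 167 178 189
 189]
0.22 (np.float64(372.6), np.float64(237.7)) [ 76  74  71  74  73  69  60  46  41  44  59 102 141 164 168 171 181 189
 197]
0.226 (np.float64(373.0), np.float64(236.3)) [ 73  74  75  76  71  66  49  39  39  38  61 103 140 159 169 179 191 195
 195]
0.232 (np.float64(373.4), np.float64(234.9)) [ 72  76  73  72  73  69  53  36  26  24  37  72 110 134 155 170 187 194
 194]
0.238 (np.float64(373.9), np.float64(233.5)) [ 77  77  72  75  69  57  38  20   3  11   1   7  19  42  87 137 172 189
 193]
0.244 (np.float64(374.3), np.float64(232.1)) [ 77  73  74  65  45  23   7   3   3   2   0   4  21  59 118 167 188 192
 197]
```

```bash
python3 - <<'E'
from h import *
rel(yk([0,.0015,.19]),RT); print(yk([0,.0015,.19]))
E
```

```text
shift m [-0.0885  0.4894 -0.0193] turn deg [-0.0988 29.7506 -0.055 ]
[ 0.5206 -0.2403  0.2693]
```

{"fn": "servo_tool", "kwargs": {"motion": [[0, -0.03, 0.04, -0.03, 0, 5, 0], [0, -0.03, 0.1, -0.03, 0, 12, 0], [0, -0.04, 0.16, -0.03, 0, 20, 0], [0, -0.0885, 0.489, -0.02, -0.1, 29.8, 0], [0, -0.0885, 0.489, -0.02, -0.1, 29.8, 0], [0, -0.0885, 0.489, -0.02, -0.1, 29.8, 0], [0, -0.0885, 0.489, -0.02, -0.1, 29.8, 0], [0, -0.0885, 0.489, -0.02, -0.1, 29.8, 0], [0, -0.0885, 0.489, -0.02, -0.1, 29.8, 0], [0, -0.0885, 0.489, -0.02, -0.1, 29.8, 0], [0, -0.0885, 0.489, -0.02, -0.1, 29.8, 0], [0, -0.0885, 0.489, -0.02, -0.1, 29.8, 0], [0, -0.0885, 0.489, -0.02, -0.1, 29.8, 0]]}}

```text
clock: 11.3
position: [0.5199, -0.2395, 0.2687]
ee_rot: [0.963, 0.078, 0.257, -0.02]
ft_force: [0.9, -0.3, -1.2]
grip_width: 0.236
```

```bash
python3 - <<'E'
from h import *
st(); rel(yk([0,.0015,.133]),RT)
E
```

```text
t 11.3 pos [ 0.5199 -0.2395  0.2687] yoke [ -0.8254   2.3205 189.7184] F [ 0.9251 -0.3225 -1.1604] Fyoke [ 0.1654 -0.4675 -1.4354] grip 0.23644516947090868
q [-0.0075 -0.1564  0.5239  1.9361 -0.3008  0.9503  0.817 ]
shift m [0.001  0.0008 0.0567] turn deg [0.0361 0.1721 0.0386]
```

Lower until the tip is about 14 mm above the mouth, then look.

{"fn": "servo_tool", "kwargs": {"motion": [[0, 0.001, 0.001, 0.03, 0, 0.2, 0], [0, 0.001, 0.001, 0.057, 0, 0.2, 0], [0, 0.001, 0.001, 0.057, 0, 0.2, 0], [0, 0.001, 0.001, 0.057, 0, 0.2, 0]]}}

```text
clock: 11.8
position: [0.5488, -0.237, 0.2207]
ee_rot: [0.963, 0.078, 0.259, -0.02]
ft_force: [0.3, -0.4, -0.1]
grip_width: 0.238
```

```bash
cat > look.py <<'E'
from h import *
import sys
st(); ims=[]
for c in("scene","top"):
    im,d=eyes.camera(c); cv2.imwrite(f"pics/{c}_{sys.argv[1]}.png",im); p=proj(c,MOUTH).astype(int)
    a=im[p[1]-30:p[1]+30,p[0]-40:p[0]+40].copy(); a=cv2.resize(a,None,fx=5,fy=5,interpolation=cv2.INTER_CUBIC)
    a=cv2.convertScaleAbs(a,alpha=1.3,beta=15); f=lambda q:tuple(int(v) for v in (proj(c,yk(q))-[p[0]-40,p[1]-30]+.5)*5)
    cv2.drawMarker(a,f([0,0,.058]),(0,0,255),0,8,1)
    z=1000*inv(monitor.get_obs()["position"])[2]/1000-.061
    cv2.line(a,f([0,0,max(z,.058)]),f([0,0,z+.02]),(0,255,0),1) if z>.058 else 0
    ims.append(a)
cv2.imwrite(f"pics/look_{sys.argv[1]}.png",np.hstack(ims))
E
python3 look.py i
```

```text
t 11.8 pos [ 0.5488 -0.237   0.2207] yoke [  0.2259   0.2063 133.6766] F [ 0.3416 -0.3561 -0.0887] Fyoke [ 0.1979 -0.4065 -0.2167] grip 0.23835365506411818
q [-0.0309 -0.058   0.5467  1.9656 -0.3931  0.8442  0.889 ]
```

View pics/look_i.png

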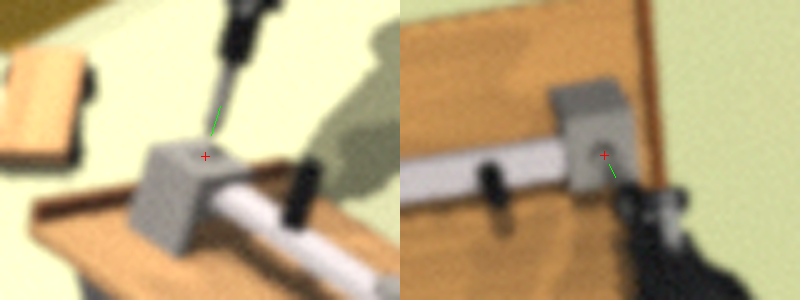

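{"fn": "servo_tool", "kwargs": {"motion": [[0, -0.0007, -0.0006, 0.007, 0, 0, 0], [0, -0.0007, -0.0006, 0.014, 0, 0, 0], [0, -0.0007, -0.0006, 0.018, 0, 0, 0], [0, -0.0007, -0.0006, 0.022, 0, 0, 0], [0, -0.0007, -0.0006, 0.022, 0, 0, 0]]}}

```text
clock: 12.52
position: [0.5591, -0.2343, 0.1999]
ee_rot: [0.963, 0.078, 0.258, -0.02]
ft_force: [0.0, -0.6, -1.0]
grip_width: 0.232
```

```bash
python3 -c "
from h import *
st()"
```

```text
t 12.525 pos [ 0.5591 -0.2343  0.1999] yoke [ -0.985    1.1933 110.4115] F [ 0.0226 -0.6018 -0.963 ] Fyoke [-0.5463 -0.5976 -0.7966] grip 0.23241461557395074
q [-0.0368 -0.0154  0.5497  1.9766 -0.4364  0.8044  0.922 ]
```

No contact force with the tip inside the upper ear. Continue.

{"fn": "servo_tool", "kwargs": {"motion": [[0, 0, 0, 0.006, 0, 0, 0], [0, 0, 0, 0.012, 0, 0, 0], [0, 0, 0, 0.017, 0, 0, 0], [0, 0, 0, 0.021, 0, 0, 0], [0, 0, 0, 0.021, 0, 0, 0]]}}

```text
clock: 13.15
position: [0.5694, -0.2326, 0.1817]
ee_rot: [0.963, 0.078, 0.258, -0.02]
ft_force: [0.3, 0.7, -1.3]
grip_width: 0.233
```

```bash
python3 -c "
from h import *
st()"
```

```text
t 13.15 pos [ 0.5694 -0.2326  0.1817] yoke [-1.0537  1.1629 89.405 ] F [ 0.283   0.6685 -1.3174] Fyoke [-0.3234  0.6141 -1.3344] grip 0.2329655136910302
q [-0.0393  0.0272  0.5504  1.9819 -0.4823  0.7703  0.9569]
```

{"fn": "servo_tool", "kwargs": {"motion": [[0, 0, 0, 0.006, 0, 0, 0], [0, 0, 0, 0.012, 0, 0, 0], [0, 0, 0, 0.017, 0, 0, 0], [0, 0, 0, 0.02, 0, 0, 0], [0, 0, 0, 0.022, 0, 0, 0], [0, 0, 0, 0.022, 0, 0, 0]]}}

```text
clock: 13.9
position: [0.58, -0.2314, 0.1634]
ee_rot: [0.963, 0.078, 0.258, -0.02]
ft_force: [-4.8, 0.5, 4.9]
grip_width: 0.232
```

```bash
python3 -c "
from h import *
st()"
```

```text
t 13.9 pos [ 0.58   -0.2314  0.1634] yoke [-0.9579  0.6498 68.244 ] F [-4.8215  0.536   4.907 ] Fyoke [-1.5925  1.3065  6.5856] grip 0.23216978331011612
q [-0.0382  0.0723  0.5476  1.9844 -0.5337  0.7378  0.9961]
```

{"fn": "servo_tool", "kwargs": {"motion": [[0, 0, 0, 0.0015, 0, 0, 0], [0, 0, 0, 0.0015, 0, 0, 0], [0.5, 0, 0, 0, 0, 0, 0], [0.5, 0, 0, 0, 0, 0, 0], [0.5, 0, 0, 0, 0, 0, 0], [0.5, 0, 0, -0.03, 0, 0, 0], [0.5, 0, 0, -0.08, 0, 0, 0], [0.5, 0, 0, -0.14, 0, 0, 0], [0.5, -0.05, 0, -0.17, 0, 0, 0], [0.5, -0.05, 0, -0.17, 0, 0, 0]]}}

```text
clock: 15.15
position: [0.4512, -0.2534, 0.2867]
ee_rot: [0.962, 0.076, 0.26, -0.02]
ft_force: [-0.5, 0.4, 0.8]
grip_width: 0.497
```

```bash
python3 look.py j; python3 arm.py j; python3 - <<'E'
from h import *
for c in("scene","top"):
    im,d=eyes.camera(c); P=cloud(c,d).reshape(-1,3); L=(P-O)@RY
    m=(np.hypot(L[:,0],L[:,1])<.02)&(L[:,2]>.064)&(L[:,2]<.12); print(c,m.sum(),np.median(L[m],0)*1e3,np.percentile(L[m,2],[90,95,98])*1e3)
E
```

```text
t 15.15 pos [ 0.4512 -0.2534  0.2867] yoke [-52.4334  -0.2946 240.3837] F [-0.5372  0.4074  0.7674] Fyoke [-0.0185  0.4887  0.8968] grip 0.496692886378593
q [ 0.0183 -0.3127  0.5552  1.9971 -0.2157  1.0232  0.8183]
top 35 32 0.0285 [ 0.0205 -0.0021]
scene 43 32 0.044 [0.0159 0.0043]
scene 90 [ 5.0856  6.0423 83.8956] [97.3884 97.7016 98.3077]
top 72 [ 3.9445  1.0206 92.8128] [98.8713 99.5433 99.7629]
```

View pics/look_j.png

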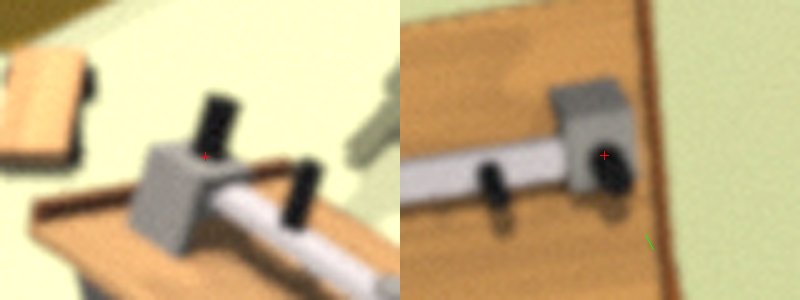

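```bash
python3 -c "
from h import *
print(ticket.hand_in()); st()"
```

```text
the job is handed in; nothing more can be done
None
the job is handed in; nothing more can be done
```

The gate is shut and the long pin is in the yoke with its head on the upper ear. I handed the job in at about 15 s on the robot clock; no verdict is reported.

**What I did**
- **Gate:** I pushed the post uphill with shut fingers until about 10 N of resistance showed it had met the stop.
- **Pin choice:** I took the black pin nearer the mug. Its head top measured 100 mm high against 78 mm for the short one, and its shank showed above the block.
- **Insertion:** I tilted the pin 30° onto the hole axis. It passed through the upper ear, the eye and the lower ear with almost no force. About 6.6 N of axial contact came where the head should seat, with the tip at about yoke z = 7 mm. Then I opened the fingers and withdrew.

**Last checks**
- **Gate angle:** edge fits in both cameras gave about 0.016–0.02 rad after the pin was in; the limit is 0.06.
- **Pin height:** depth put the head top at 97–99.5 mm above the board, where 96 mm is fully home. The limit is 101 mm, and earlier depth readings of pin tops also came out 2–4 mm high.
- **Clearance:** the last picture shows the pin head standing on the ear and the gripper clear of it. The short pin was still in the block after I lifted the long one. I did not measure the other things on the table at the end.

**Disagreements**
- **Gate fit:** one depth-based fit gave 0.04 rad right after I let go of the gate, while the edge fits gave less.
- **Hole position:** the dark centre of the hole disagreed with the ear's edges by about 3 mm in x. I trusted the edges, and the pin went in freely.
- **Units:** my first move call had its shifts in mm instead of m. The per-row limit kept the arm on the intended line and nothing was touched.

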